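# Index the thread stand and set its brake

### The arm

A 6-joint arm with a two-finger parallel gripper is mounted at the origin on the work surface. World frame = base frame: x ahead of the robot, y to its left, z up, the work surface at z = 0. Lengths are in mm, angles in rad, forces in N, time in s.
With the tool pointing down it reaches from about 275 to 750 mm from the base axis. Payload 10.2 kg.
Tool frame: the origin (TCP) lies between the finger pads; the fingertips stand 8 mm ahead of it and the grasp point (between the pads) lies 11 mm behind it; z points along the fingers, x is the direction in which the jaws open and shut, and the axes are right-handed (so a half turn about z gives the same grasp; the last joint's range is limited). The gripper opens to 85 mm and grips with 20 to 120 N. Pads are 22 mm wide; open, the fingers measure 114 mm over their backs; the gripper's body (76 mm by 85 mm) begins 54 mm behind the grasp point. The pads swing forward as they close: fully open they stand 13 mm farther back than shut.
Start: joints at [-0.223, 0.313, 1.498, -0, 1.331, -0.223], TCP at [525.006, -0.014, 239.294] pointing down, gripper open.
Joint ranges: [-2.94, 2.94], [-0.97, 2.17], [0.19, 2.56], [-1.23, 4.37], [0.02, 3.11], [-2.88, 2.88]. Speed limits (rad/s): [2.39, 2.39, 3.01, 3.14, 3.14, 3.14].

### API

Orientations are given as a unit quaternion [w, x, y, z].
In Python, from rig import sense, eyes, ctrl gives the robot as it stands.
- The arm moves only by the tool move_arm, never from a script. Its argument "rows" is a list that holds one entry, the list of rows, each a list of 5 numbers: the shift along the tool's x, y, z in mm, then the turn about the tool's z in units of 6 degrees (1.0 is 6 degrees), then the gripper command: -1 is shut, 1 is fully open, values between are in proportion. In form: [[[dx, dy, dz, roll, jaw], ...]]. A call has 1 to 12 rows; each row is the pose to reach, as a shift and turn from the pose measured when the call began, along the tool's axes at that moment; what a row does not reach only later rows make up. A row lasts 1/8 s, in which the tool goes at most 62.5 mm and 10.7 degrees, less where a joint would pass 70% of its speed; a pose out of reach is approached as far as the arm can. A call with a gripper value outside its range is refused whole. The fingers move at their own pace and stop on an object; "squeeze" is the grip in N (left out, the last holds). Time passes only in rows, so rows that repeat a pose let the fingers close. It gives the time, the measured TCP pose, the force and the opening at its end, in the units of the state.
- sense(): the state, without advancing time (a new reading comes with each control period).
- eyes.capture(name): name is "scene" or "side" or "wrist"; returns a dict with "color" (400x640x3 uint8, blue, green, red), "vertical_fov" (degrees; the focal length in pixels is half the picture's height over the tangent of half this angle, whatever the lens; pixels are square), "cx", "cy" (the principal point, pixels), "xyz" and "attitude" of the camera in the world. Camera axes: x right, y down, z forward; pixel columns grow to the right and rows downward; lengths in mm; the calibration is good to about 2 mm. A picture is of the moment at which its call begins. There is no depth.
- ctrl.finish_job(): hands the job in, once; it reports no verdict.
The state is a dict: "time_s": time; "joints": joint angles; "dq": joint speeds; "tau": joint torques, N m; "eef_pos": TCP position; "ee_rot": TCP orientation; "force": force on the tool from outside, world axes, zero at the start; "wrist_torque": the same for the moment, N m; "grip_width": opening from 0.0 (shut) to 1.0 (fully open).
Only numpy, scipy, OpenCV 4.12 (cv2) and the standard library are available. Lean on these libraries where they do the work, as an engineer would, in place of code of your own. Each camera call takes 0.05 s, during which the arm holds its last target. There are 200 camera calls.

### The job

Turn the four-armed thread stand by pushing its bare arm (the one without a spool) round with a fingertip until it points straight at the post with the open ring on top; then push the small brake lever at the rim of the stand over to its stop. Only push: do not pinch the arm or the lever, do not touch the spools, and leave everything else on the table where it is.

Things in the scene. Friction and masses are not known exactly. Their poses are not given: they have to be found in the camera images.
- stand: Fixed dark steel round base of the thread stand, 280 mm across and 12 mm thick, on the table; origin at the centre of its underside, on the wheel's upright axis. A tab 50 mm wide at its rim (own x -45 to +5, out to y = -175) carries the brake lever.
- wheel (a joint): Turn of the four-armed aluminium wheel about the stand's upright axis, rad, counter-clockwise from above positive; at 0 the bare arm lies along the stand's own +x; range -2.6 to 2.6, starts within 0.35 of 0. Light friction (about 1.2 N at 100 mm), stays where left. Arms 90 degrees apart, 18 mm wide, 135 mm long from the axis, undersides 36 and tops 50 mm above the table.
- hub (a point): Point on the wheel's axis, 54 mm above the table, inside the hub (radius 30 mm, its steel top 76 mm above the table).
- bare_tip (a point): Outer end of the bare arm, on its centre line and top, 135 mm from the axis, 54 mm above the table; its x axis points outward along the arm, y to the arm's left, z up. The bare arm has only a thin empty peg (8 mm thick, top 84 mm above the table) 75 mm from the axis.
- bare_left: Left flank (seen from the axis looking outward) of the bare arm: aluminium strip 4 mm thick, 14 mm tall, from 35 to 135 mm from the axis, its outer face 9 mm from the arm's centre line, 36 to 50 mm above the table. Origin on the wheel's axis.
- bare_right: Right flank of the bare arm, mirror image of the left. Origin on the wheel's axis.
- spools: The three thread spools fixed on the other three arms, 50 to 54 mm across, 85 mm from the axis, tops up to about 104 mm above the table. They turn with the wheel. Origin on the wheel's axis, x along the bare arm. Not to be touched.
- eyelet_post: Fixed steel wire post with an open flat ring (42 mm across, hole 30 mm) on top, 81 mm tall, foot 32 mm across; stands about 205 mm from the wheel's axis, 63 degrees to one side or the other of the stand's own +x. Origin under the ring's centre, on the table.
- eyelet (a point): Centre of the ring on the eyelet post, 78 mm above the table: the arm must point at this.
- disc_post: Similar fixed steel post, 84 mm tall, with a solid double disc (36 mm across) and cap on top instead of a ring; stands on the other side. Not the target. Origin at the centre of its foot.
- brake (a joint): Swing of the brake lever about its upright pivot, rad, counter-clockwise from above positive: 0 = off, 0.8 = stop (fully on). Starts between 0 and 0.12; moves with light friction (about 1.5 N at 55 mm) and stays where it is left. It does not hinder the wheel.
- brake_pivot (a point): On the brake lever's pivot, 48 mm above the table, at x -20, y -154 mm in the stand's frame. The pivot boss has radius 13 mm.
- brake_tip (a point): Outer end of the brake lever, 74 mm from its pivot, 48 mm above the table; x axis outward along the lever. The lever is a steel bar 16 mm wide between its flanks, 29 to 47 mm above the table, pointing away from the stand over the table; only the first 27 mm from the pivot lie above the tab.
- brake_left: Left flank of the brake lever (counter-clockwise side): strip from 18 to 74 mm from the pivot, outer face 8 mm from the centre line, 31 to 45 mm above the table. Origin on the pivot.
- brake_right: Right flank of the brake lever (clockwise side, the side to push on), mirror image of the left. Origin on the pivot.
- thread_cone: Bystander: loose cone of thread, 76 mm across its foot, 108 mm tall. Origin under its centre.
- weight: Bystander: loose dark pattern weight, 60 mm across, 48 mm tall with its knob, 0.6 kg. Origin under its centre.
- bobbin: Bystander: loose small bobbin, 22 mm across, 18 mm tall. Origin under its centre.
- chalk: Bystander: loose slab of tailor's chalk, 50 x 35 x 10 mm. Origin under its centre.
- snap_tin: Bystander: loose closed tin, 64 mm across, 45 mm tall. Origin under its centre.
- pin_bowl: Bystander: loose white bowl, 90 mm across, 35 mm tall. Origin under its centre.
- gauge_block: Bystander: loose wooden block, 60 x 40 x 30 mm. Origin under its centre.
Things that resemble listed ones, but are neither listed nor needed, are in the scene too. Leave any red look-alike of the eyelet_post alone.

How it is judged:
By the outcome, as a careful person would: the job done as asked, in the order asked, and still so for the second after the job is handed in, with the robot touching nothing.
It also fails if it takes over 61 s, if anything falls off the work surface, if the arm or the gripper's body presses on something with over 40 N, if the wrist force passes 120 N, or if a joint passes its speed limit or range.

## Working session

There is one attempt and no reset: what is moved stays moved. The work goes in short steps, Python scripts to look and compute and a tool call to move; the robot and the scene stay as the last step left them, time stands still between calls to the robot, and variables do not carry over. Pictures are saved under pics/ and viewed, about 8 in all and at most 12, crops included, and the job is handed in when it is done.

Besides the shell and the picture viewer there is one more tool, called after ">>>" as name(argument=value, ...), one argument or row to a line, values as JSON. move_arm: Moves the arm, as the interface text tells. Its arguments: {"type":"object","properties":{"rows":{"type":"array","items":{"type":"array","items":{"type":"array","items":{"type":"number"}}}},"squeeze":{"type":"number"}},"required":["rows"]}

```bash
mkdir -p pics; cat > h.py <<'E'
import numpy as np, cv2
from rig import sense, eyes, ctrl
from scipy.spatial.transform import Rotation as R
def cap(n,save=None):
    c=eyes.capture(n)
    if save: cv2.imwrite('pics/'+save,c['color'])
    return c
def rot(c):
    a=np.array(c['attitude'],float)
    return a if a.shape==(3,3) else R.from_quat(a,scalar_first=True).as_matrix()
def f(c): return c['color'].shape[0]/2/np.tan(np.radians(c['vertical_fov'])/2)
def ray(c,u,v,z):
    d=rot(c)@np.array([(u-c['cx'])/f(c),(v-c['cy'])/f(c),1]); o=np.array(c['xyz'],float)
    return o+d*(z-o[2])/d[2]
def proj(c,p):
    q=rot(c).T@(np.array(p,float)-c['xyz']); return q[:2]/q[2]*f(c)+[c['cx'],c['cy']]
E
python3 - <<'E'
from h import *
import pickle
for n in('scene','side','wrist'):
    c=cap(n,n+'0.png'); pickle.dump(c,open(n+'0.pkl','wb'))
    print(n,c['vertical_fov'],c['cx'],c['cy'],c['xyz'],c['attitude'],[k for k in c])
print(sense())
E
```

```text
scene 53.62805621357798 312.65050887707974 199.37001845226268 [ 927.56728735 -537.18779131  877.84576898] [-0.31640387  0.91284362  0.24058082 -0.09341302] ['color', 'vertical_fov', 'cx', 'cy', 'xyz', 'attitude']
side 46.8592542877869 317.246370536404 207.10383720956722 [ -97.08657485 -740.57114561 1145.08068162] [-0.34710575  0.86053081 -0.34978661  0.12904905] ['color', 'vertical_fov', 'cx', 'cy', 'xyz', 'attitude']
wrist 71.50439446159702 319.2987331381792 197.70836819514687 [524.12570756  73.38538486 373.52934877] [ 1.46763668e-01  9.89171020e-01 -5.61455731e-05 -1.05641246e-03] ['color', 'vertical_fov', 'cx', 'cy', 'xyz', 'attitude']
{'time_s': 0.15, 'joints': array([-2.23361985e-01,  3.13361169e-01,  1.49822098e+00, -4.22403362e-06,
        1.33102673e+00, -2.23408480e-01]), 'dq': array([ 2.89921401e-04, -1.63711437e-03, -1.81655635e-03, -4.78134022e-04,
       -2.52110154e-05, -8.14846737e-04]), 'tau': array([ 1.79854873e-03, -4.12368500e+01, -2.59796566e+01, -1.57318855e-04,
        3.17765021e-03, -3.62555340e-05]), 'eef_pos': array([5.24823285e+02, 4.68929868e-02, 2.38861883e+02]), 'ee_rot': array([-1.10563463e-04,  9.99999871e-01,  2.37501173e-05, -4.95944802e-04]), 'force': array([0.48223739, 0.38482616, 0.45211645]), 'wrist_torque': array([ 0.02960535, -0.00312221,  0.04651422]), 'grip_width': 0.9981456035102445}
```

View pics/scene0.png

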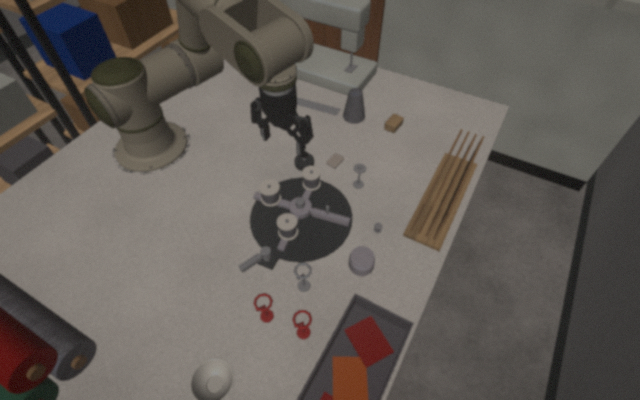

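View pics/side0.png

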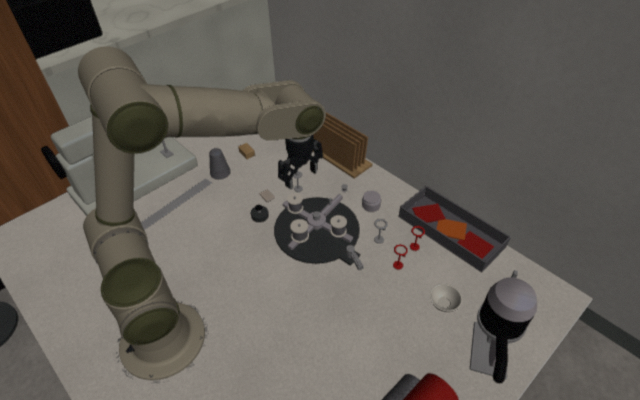

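The scene view shows the stand centred near (301,218), the bare arm towards (349,220) and the brake lever from pivot (266,253) to tip (240,268). Candidates for the target post are:
- grey open ring at (303,270), foot (304,286): this is the eyelet
- red rings at (263,300) and (302,318): look-alikes
- solid disc at (360,170): disc post

The grey ring fits the description. Next I measure it and check with a crop.

```bash
python3 - <<'E'
from h import *
import pickle
from scipy.optimize import least_squares
C={n:pickle.load(open(n+'0.pkl','rb')) for n in('scene','side')}
def fitcirc(c,z,seed):
    g=cv2.cvtColor(c['color'],cv2.COLOR_BGR2GRAY); m=((g<75)*255).astype(np.uint8)
    m=cv2.morphologyEx(m,cv2.MORPH_OPEN,np.ones((3,3)))
    n,l,s,ce=cv2.connectedComponentsWithStats(m); k=l[seed[1],seed[0]]
    cs,_=cv2.findContours((l==k).astype(np.uint8),cv2.RETR_EXTERNAL,cv2.CHAIN_APPROX_NONE)
    P=np.array([ray(c,*p[0],z)[:2] for p in max(cs,key=len)])
    r=least_squares(lambda x:np.hypot(*(P-x[:2]).T)-140,P.mean(0),loss='cauchy',f_scale=2)
    e=np.abs(r.fun); print(s[k],r.x,np.median(np.abs(np.hypot(*(P-r.x[:2]).T)-140)));return r.x
fitcirc(C['scene'],12,(275,240)); fitcirc(C['side'],12,(300,250))
def tri(a,b):
    A=[];B=[]
    for c,p in((C['scene'],a),(C['side'],b)):
        d=rot(c)@[(p[0]-c['cx'])/f(c),(p[1]-c['cy'])/f(c),1]; d/=np.linalg.norm(d)
        M=np.eye(3)-np.outer(d,d); A.append(M);B.append(M@np.array(c['xyz']))
    return np.linalg.solve(sum(A),sum(B))
print('ring',tri((303,270),(380.5,225)),ray(C['scene'],303,270,78),ray(C['side'],380.5,225,78))
print('disc',tri((360,169),(298,177)))
print('levertip',ray(C['scene'],241,267,47),ray(C['side'],360,265,47))
print('hub',ray(C['scene'],300,204,76),ray(C['side'],317,216,76))
a=cv2.resize(C['scene']['color'][150:300,225:385],None,fx=4,fy=4,interpolation=cv2.INTER_CUBIC)
b=cv2.resize(C['side']['color'][170:280,260:420],None,fx=5,fy=5,interpolation=cv2.INTER_CUBIC)
cv2.imwrite('pics/a.png',cv2.convertScaleAbs(a,alpha=1.5)); cv2.imwrite('pics/b.png',cv2.convertScaleAbs(b,alpha=1.5))
E
```

```text
[ 251  201  100   68 3481] [572.02766972  -8.7861729 ] 29.469827640572632
[ 274  203   85   62 2884] [563.29234454 -13.92865281] 36.28913973788864
ring [ 678.1645897  -179.14914792   69.61350886] [ 680.2942638  -180.29977833   78.        ] [ 671.55340232 -186.17134358   78.        ]
disc [652.51040664 174.01330927  59.24102354]
levertip [ 538.36164311 -231.69459203   47.        ] [ 533.67365407 -229.89303437   47.        ]
hub [575.89597666 -20.14900854  76.        ] [560.6824653  -20.73590364  76.        ]
```

View pics/a.png

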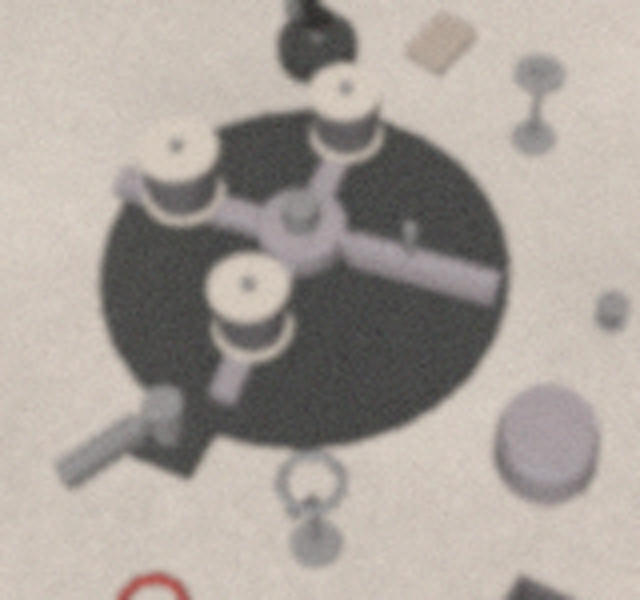

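View pics/b.png

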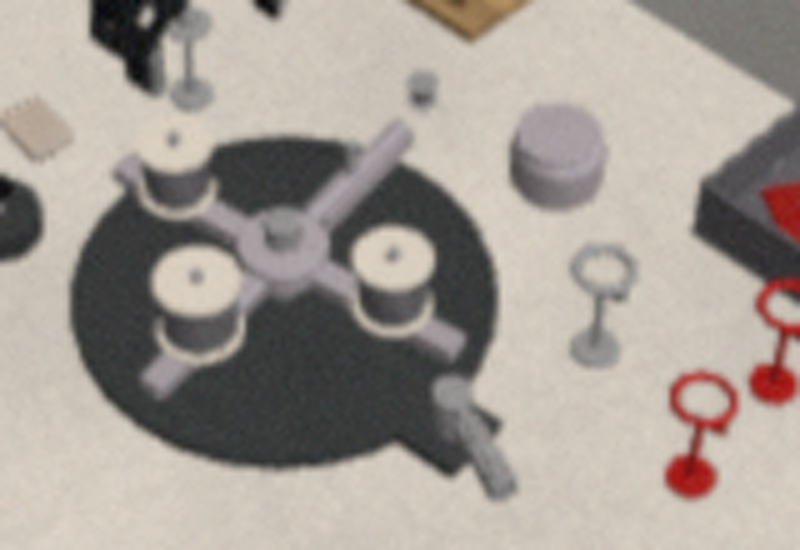

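The crops confirm the grey open ring: scene (303,270.5), side (380.8,224). The bare arm has the thin peg, and the lever points away from the stand. The two views disagree by about 10 mm, so I add the wrist view and better fits.

```bash
cat >> h.py <<'E'
def tri(obs):
    A=[];B=[]
    for c,p in obs:
        d=rot(c)@[(p[0]-c['cx'])/f(c),(p[1]-c['cy'])/f(c),1]; d/=np.linalg.norm(d)
        M=np.eye(3)-np.outer(d,d); A.append(M);B.append(M@np.array(c['xyz']))
    x=np.linalg.solve(sum(A),sum(B)); return x,[np.round(proj(c,x)-p,1) for c,p in obs]
def circ(c,z,r0=140,thr=75,guess=(568,-15)):
    g=cv2.GaussianBlur(cv2.cvtColor(c['color'],cv2.COLOR_BGR2GRAY),(3,3),0)
    P=[]
    for a in np.radians(np.arange(0,360,3)):   # radial dark->light crossing nearest r0
        rr=np.arange(r0-30,r0+30,.5); d=np.array([np.cos(a),np.sin(a)])
        uv=np.array([proj(c,[*(np.array(guess)+r*d),z]) for r in rr]).astype(np.float32)
        s=cv2.remap(g,uv[:,0].reshape(1,-1),uv[:,1].reshape(1,-1),cv2.INTER_LINEAR)[0].astype(float)
        if s[:20].mean()<thr+10 and s[-20:].mean()>110:
            P.append(np.array(guess)+rr[np.argmax(s>(s[:20].mean()+s[-20:].mean())/2)]*d)
    P=np.array(P)
    from scipy.optimize import least_squares
    r=least_squares(lambda x:np.hypot(*(P-x[:2]).T)-x[2],[*guess,r0],loss='soft_l1',f_scale=1.5)
    return np.round(r.x,1),len(P),np.median(np.abs(r.fun))
E
python3 - <<'E'
from h import *
import pickle
C={n:pickle.load(open(n+'0.pkl','rb')) for n in('scene','side','wrist')}
for n in C: print(n,circ(C[n],12),[np.round(proj(C[n],p)) for p in([568,-15,76],[675,-183,78])])
s,d=C['scene'],C['side']
A=lambda x,y:(s,(225+x/4-.4,150+y/4-.4)); B=lambda x,y:(d,(260+x/5-.4,170+y/5-.4))
for k,a,b in(('ring',(312,482),(604,270)),('foot',(316,544),(595,350)),('knob',(298,205),(283,222)),('discfoot',(534,138),(191,95)),('tip',(497,283),(400,135)),
  ('levpivot',(162,400),(452,390)),('levtip',(72,470),(500,485)),('spoolA',(248,285),(392,257))): print(k,tri([A(*a),B(*b)]))
E
```

```text
scene (array([571.1, -13.3, 139.6]), 96, np.float64(0.7987371372577883)) [array([298., 201.]), array([300., 270.])]
side (array([561.8, -14.3, 140.5]), 104, np.float64(1.1940134749197284)) [array([317., 214.]), array([380., 224.])]
wrist (array([565.5, -10.8, 138.5]), 74, np.float64(0.29055525763176604)) [array([359., 196.]), array([437., 322.])]
ring (array([ 678.5356845 , -179.72866305,   74.18086399]), [array([-0.1,  0.2]), array([-0.1, -0.1])])
foot (array([ 678.34404736, -180.3342998 ,   -2.69523271]), [array([-0.1,  0.1]), array([-0.1, -0.1])])
knob (array([566.99898015, -10.27680432,  72.48376723]), [array([-0.,  0.]), array([-0., -0.])])
discfoot (array([652.09227745, 176.38217135,  -2.78833467]), [array([-0. ,  0.1]), array([-0., -0.])])
tip (array([698.84064517,  16.28771809,  39.82868182]), [array([-0.3,  0.7]), array([-0.4, -0.5])])
levpivot (array([ 560.83266929, -163.70067869,   45.60120754]), [array([-0.1,  0.1]), array([-0.1, -0.1])])
levtip (array([ 536.06454985, -226.13066201,   34.11150658]), [array([-0.1,  0.3]), array([-0.2, -0.2])])
spoolA (array([581.608089  , -91.76854687,  92.80325128]), [array([-0.1,  0.1]), array([-0.1, -0.1])])
```

View pics/wrist0.png

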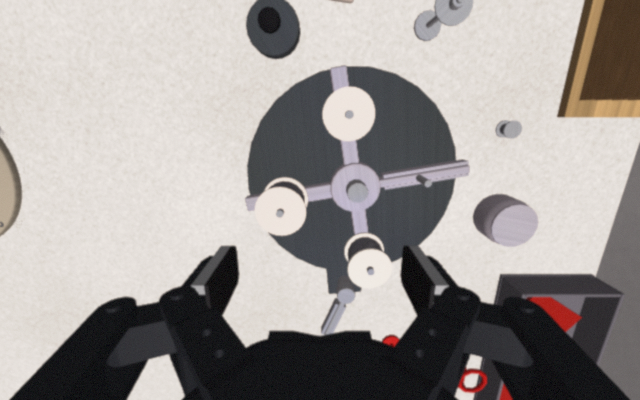

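Wrist view: stand centre (351,168), hub knob (357,190), bare arm tip (467,168), lever (338,312). Triangulation, which shows a steady z bias of about -4 mm, gives:
- hub ≈ (566.5,-10.5)
- eyelet bearing ≈ -56.8°
- bare arm ≈ +11°

I will push the left flank clockwise, with the tool rolling along.

```bash
cat >> h.py <<'E'
hub=np.array([566.5,-10.5])
def row(x,y,z,yaw_cw,s=None):  # world TCP target, tool turned cw by deg from the start attitude -> row
    s=s or sense(); M=R.from_quat(s['ee_rot'],scalar_first=True).as_matrix()
    d=M.T@(np.array([x,y,z])-s['eef_pos']); cur=-np.degrees(np.arctan2(M[1,0],M[0,0]))
    return np.round([*d,(yaw_cw-cur)/6],1)
def armpt(th,r,off):
    a=np.radians(th); return hub+[r*np.cos(a)-off*np.sin(a),r*np.sin(a)+off*np.cos(a)]
E
python3 - <<'E'
from h import *
import pickle
s=pickle.load(open('scene0.pkl','rb'))
t=ray(s,361.7,256,45)[:2]; print('tin',t,np.hypot(*(t-hub)),np.degrees(np.arctan2(*(t-hub)[::-1])))
p=armpt(11,110,40); print(p,row(*p,150,-11),row(*p,45,-11))
E
```

```text
tin [774.15462262 -63.82044392] 214.39102601844115 -14.40098333032279
[666.84663036  49.75407683] [142.1 -49.7  88.7  -1.8] [142.2 -49.7 193.7  -1.8]
```

>>> move_arm(
  rows=[
    [[40, -15, 25, -0.6, -1], [80, -30, 50, -1.2, -1], [120, -45, 75, -1.8, -1], [142, -50, 89, -1.8, -1], [142, -50, 89, -1.8, -1], [142, -50, 125, -1.8, -1], [142, -50, 160, -1.8, -1], [142, -50, 194, -1.8, -1], [142, -50, 194, -1.8, -1]],
  ],
)

```text
time_s: 1.27
eef_pos: [665.0, 49.9, 43.3]
ee_rot: [-0.001, 0.996, 0.094, -0.003]
force: [-0.6, -0.3, -0.3]
grip_width: 0.001
```

```bash
python3 - <<'E'
from h import *
s=sense(); print(s['time_s'],s['eef_pos'],s['force'],s['grip_width'])
for th in range(11,-50,-5): print(th,row(*armpt(th,110,21),45,-th,s))
cap('scene','s1.png'); c=cap('wrist','w1.png')
E
```

```text
1.275 [664.99331267  49.91404041  43.27927714] [-0.57649352 -0.28506797 -0.33642404] 0.0007135490928370738
11 [ 1.9 19.5 -1.8 -0. ]
6 [ 3.3 29.2 -1.8  0.8]
1 [ 3.9 38.9 -1.8  1.6]
-4 [ 3.7 48.7 -1.8  2.5]
-9 [ 2.6 58.4 -1.8  3.3]
-14 [ 0.6 68.  -1.8  4.1]
-19 [-2.2 77.3 -1.8  5. ]
-24 [-5.7 86.4 -1.8  5.8]
-29 [-10.1  95.2  -1.8   6.6]
-34 [-15.2 103.5  -1.8   7.5]
-39 [-21.  111.4  -1.8   8.3]
-44 [-27.5 118.7  -1.8   9.1]
-49 [-34.6 125.4  -1.7  10. ]
```

View pics/w1.png

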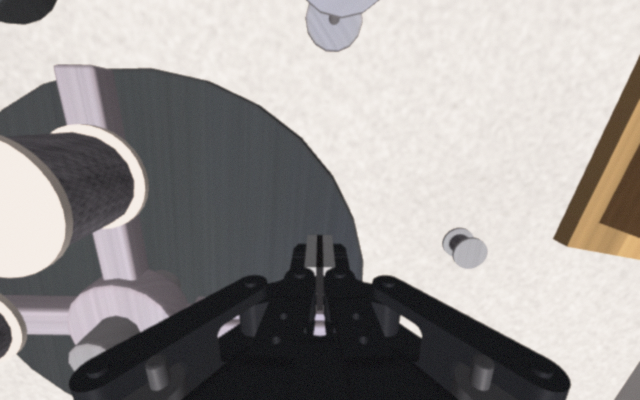

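The fingers are shut beside the arm's left flank, clear of the disc post at (333,20) and the spools. Now I push.

>>> move_arm(
  rows=[
    [[1, 10, -1, 0, -1], [2, 19.5, -1.5, 0, -1], [3, 29, -1.5, 0.8, -1], [4, 39, -1.5, 1.6, -1], [3.5, 48.5, -1.5, 2.5, -1], [2.5, 58.5, -1.5, 3.3, -1], [0.5, 68, -1.5, 4.1, -1], [-2, 77.5, -1.5, 5, -1], [-5.5, 86.5, -1.5, 5.8, -1], [-10, 95, -1.5, 6.6, -1], [-12.5, 99.5, -1.5, 7, -1], [-12.5, 99.5, -1.5, 7, -1]],
  ],
)

```text
time_s: 2.88
eef_pos: [673.5, -50.9, 48.5]
ee_rot: [-0.0, 0.963, -0.269, 0.001]
force: [-0.4, 0.2, -0.1]
grip_width: 0.0
```

```bash
python3 - <<'E'
from h import *
s=sense(); print(s['time_s'],s['eef_pos'],s['force'])
for th in (-35,-39,-43,-47,-50,-52): print(th,row(*armpt(th,110,21),45,-th,s))
c=cap('scene'); cv2.imwrite('pics/s2.png',cv2.convertScaleAbs(cv2.resize(c['color'][130:310,215:405],None,fx=3,fy=3,interpolation=cv2.INTER_CUBIC),alpha=1.4))
E
```

```text
2.875 [673.53762929 -50.8702524   48.49525398] [-0.35910112  0.17681718 -0.11813956]
-35 [-1.3  7.3  3.5  0.6]
-39 [-0.6 15.   3.5  1.3]
-43 [-0.5 22.9  3.5  2. ]
-47 [-0.9 30.7  3.5  2.6]
-50 [-1.6 36.5  3.5  3.1]
-52 [-2.2 40.3  3.5  3.5]
```

View pics/s2.png

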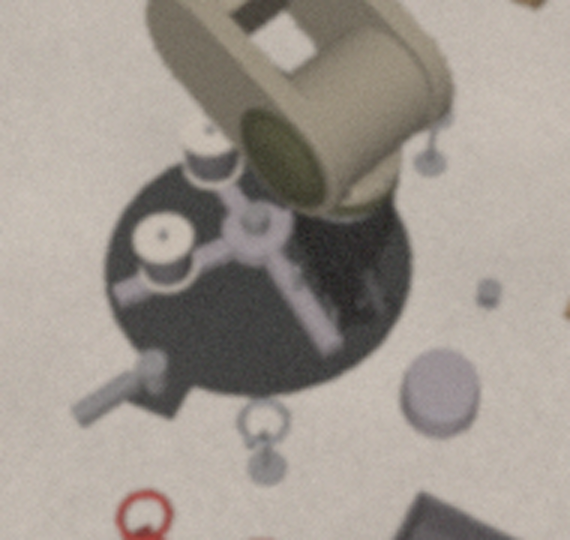

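The arm coasted ahead of the finger. In the crop its tip is at (330,345), the knob at (257,218) and the ring at (262,422). I measure the remaining angle.

```bash
python3 - <<'E'
from h import *
import pickle
c=pickle.load(open('scene0.pkl','rb'))
P=lambda x,y,z: ray(c,215+x/3-.33,130+y/3-.33,z)[:2]
k=P(257,215,72.5); k2=circ(c,8)[0][:2]; t=P(329,341,46); r=P(263,422,74)
print(k,k2,t,r)
b=lambda h,x:np.degrees(np.arctan2(*(x-h)[::-1]))
for h in(k,k2): print(b(h,t),b(h,r),np.hypot(*(t-h)),np.hypot(*(r-h)))
E
```

```text
[570.61352212  -9.97043719] [569.4 -10.8] [678.66185921 -76.94190689] [ 678.18015746 -179.99047643]
-31.791826328939138 -57.67967664470794 127.12049756481906 201.18994701899786
-31.188708389333645 -57.26121522899081 127.72198606352232 201.14308333040168
```

>>> move_arm(
  rows=[
    [[-0.5, 3.5, 3, 0.3, -1], [-1, 7.5, 3.5, 0.6, -1], [-0.5, 11, 3.5, 1, -1], [-0.5, 15, 3.5, 1.3, -1], [-0.5, 19, 3.5, 1.6, -1], [-0.5, 23, 3.5, 2, -1], [-1, 27, 3.5, 2.3, -1], [-1, 30.5, 3.5, 2.6, -1], [-1.5, 33.5, 3.5, 2.9, -1], [-1.5, 35.5, 3.5, 3.1, -1], [-1.5, 36.5, 3.5, 3.1, -1], [-1.5, 36.5, 3.5, 3.1, -1]],
  ],
)

```text
time_s: 4.42
eef_pos: [653.2, -81.0, 44.8]
ee_rot: [-0.0, 0.907, -0.421, 0.0]
force: [-0.0, -0.6, 0.1]
grip_width: -0.001
```

```bash
python3 - <<'E'
from h import *
s=sense(); print(s['time_s'],s['eef_pos'],s['force'])
for r in((110,30,45),(110,45,140)): print(row(*armpt(-50,r[0],r[1]),r[2],50,s))
E
```

```text
4.425 [653.23576543 -81.04360361  44.7966385 ] [-0.01710283 -0.63020145  0.13174953]
[ 0.2 -8.9 -0.2  0. ]
[  0.4 -23.9 -95.2   0. ]
```

>>> move_arm(
  rows=[
    [[0, -8, 0, 0, -1], [0, -16, -20, 0, -1], [0, -16, -70, 0, -1], [0, -16, -120, 0, -1], [0, 10, -170, 0, -1], [0, 40, -210, 0, -1], [0, 60, -215, 0, -1], [0, 60, -215, 0, -1], [0, 60, -215, 0, -1]],
  ],
)

```text
time_s: 5.55
eef_pos: [607.7, -119.1, 259.0]
ee_rot: [-0.0, 0.907, -0.42, -0.0]
force: [-0.0, -0.2, -0.1]
grip_width: 0.0
```

```bash
python3 - <<'E'
from h import *
import pickle
c=cap('wrist','w3.png'); pickle.dump(c,open('w3.pkl','wb')); s=sense(); print(s['time_s'],s['eef_pos'],s['dq'].round(3))
E
```

```text
5.6 [ 607.68885254 -118.99888104  258.84190959] [-0.    -0.     0.001 -0.001 -0.    -0.001]
```

View pics/w3.png

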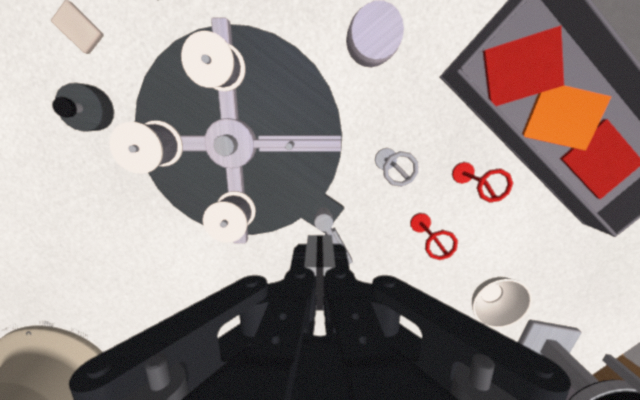

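Clear view: hub knob (225,145), bare arm from (255,144) to tip (341,143), ring (401,169), foot (385,159). I measure the angle here.

```bash
cat >> h.py <<'E'
def wheel(c,ringbox,armx,guess,thr=105):
    g=cv2.cvtColor(c['color'],cv2.COLOR_BGR2GRAY)
    k=circ(c,12,guess=guess); h=k[0][:2]
    # ring: outer ellipse of grey blob in box
    x0,x1,y0,y1=ringbox; sub=g[y0:y1,x0:x1]; m=((sub<165)*255).astype(np.uint8)
    cs,_=cv2.findContours(m,cv2.RETR_CCOMP,cv2.CHAIN_APPROX_NONE)
    cs2,hi=cv2.findContours(m,cv2.RETR_CCOMP,cv2.CHAIN_APPROX_NONE)
    holes=[q for q,e in zip(cs2,hi[0]) if e[3]>=0 and cv2.contourArea(q)>30]
    q=max(holes,key=cv2.contourArea); e=cv2.fitEllipse(q); u=np.array(e[0])+[x0,y0]
    ring=ray(c,*u,78)[:2]
    return k,h,u,e[1],ring
def bear(h,x): return np.degrees(np.arctan2(*(np.array(x)-h)[::-1]))
E
python3 - <<'E'
from h import *
import pickle
c=pickle.load(open('w3.pkl','rb'))
k,h,u,e,ring=wheel(c,(380,420,148,190),None,(566,-11))
print(k,u,e,ring,np.hypot(*(ring-h)),'target',bear(h,ring),'foot',ray(c,385,159,3))
g=cv2.cvtColor(c['color'],cv2.COLOR_BGR2GRAY)
print(g[125:165,[265,275,310,320,330]].T)
print('knob',ray(c,225.5,145,76))
E
```

```text
Traceback (most recent call last):
  File "h.py", line 51, in wheel
    q=max(holes,key=cv2.contourArea); e=cv2.fitEllipse(q); u=np.array(e[0])+[x0,y0]
ValueError: max() iterable argument is empty
```

```bash
python3 - <<'E'
import re
s=open('h.py').read(); i=s.index('def wheel'); s=s[:i]+'''
def ringpt(c,box,thr=185):
    g=cv2.cvtColor(c['color'],cv2.COLOR_BGR2GRAY); x0,x1,y0,y1=box
    m=((g[y0:y1,x0:x1]<thr)*255).astype(np.uint8)
    cs,hi=cv2.findContours(m,cv2.RETR_CCOMP,cv2.CHAIN_APPROX_NONE)
    q=max([q for q,e in zip(cs,hi[0]) if e[3]>=0],key=cv2.contourArea); e=cv2.fitEllipse(q)
    u=np.array(e[0])+[x0,y0]; return u,e[1],ray(c,*u,78)[:2]
def bear(h,x): return np.degrees(np.arctan2(*(np.array(x)-h)[::-1]))
'''
open('h.py','w').write(s)
E
python3 - <<'E'
from h import *
import pickle
c=pickle.load(open('w3.pkl','rb'))
k=circ(c,12,guess=(566,-11)); h=k[0][:2]
g=cv2.cvtColor(c['color'],cv2.COLOR_BGR2GRAY)
print(k,'foot',ray(c,385,159,3),'knob',ray(c,225.5,145,76)); 
print(g[133:157,[265,275,310,320,330]].T); print(g[148:190:3,380:420:2])
print(ringpt(c,(380,420,148,190)))
E
```

```text
(array([566.2, -11.6, 138.5]), 75, np.float64(0.32119627132482265)) foot [ 675.91968854 -182.37577015    3.        ] knob [568.45870468 -13.06489231  76.        ]
[[ 80  86 117 175 196 191 164 170 194 199 198 198 201 196 190 194 199 187
  137  90  80  77  82  81]
 [ 78  85 121 176 197 191 165 170 192 200 201 198 203 200 188 195 200 188
  137  93  80  77  77  79]
 [ 76  82 118 177 194 189 161 168 191 198 199 198 198 195 189 192 200 186
  135  90  82  78  78  78]
 [ 74  85 120 174 195 187 162 166 188 200 200 197 198 194 188 191 197 185
  135  90  78  78  78  76]
 [ 78  84 116 171 191 186 163 166 186 199 201 198 197 193 186 192 195 185
  134  89  78  76  76  75]]
[[229 198 180 175 184 202 227 235 235 231 233 229 231 234 231 231 229 230
  233 232]
 [171 180 181 180 183 178 179 200 225 191 171 185 204 222 228 225 234 233
  233 233]
 [183 182 184 184 178 165 140 140 156 172 178 177 176 176 171 174 215 231
  231 230]
 [182 181 167 141 126 149 175 179 182 211 225 218 211 189 150 165 177 188
  225 230]
 [180 181 136  94 149 177 159 173 200 234 237 238 232 235 230 172 155 178
  187 226]
 [184 
[... 177 characters left out ...]
 177 190 223 232 226 155 138 154 175 225 229 231 234 217 130
  175 215]
 [237 222 140 176 203 231 234 233 229 197 137 149 158 218 236 226 173 135
  178 216]
 [229 222 140 172 191 226 237 238 239 234 221 140 141 153 176 170 133 174
  206 231]
 [229 228 207 157 176 181 218 238 233 233 234 233 172  94  98 131 173 206
  234 234]
 [233 234 236 226 168 167 175 163 171 179 190 168 139 153 171 183 210 235
  239 238]
 [234 231 231 235 232 191 169 173 175 177 176 177 184 196 224 233 232 234
  235 232]
 [235 236 235 235 233 233 230 229 227 223 225 227 230 230 234 236 232 231
  232 235]]
(array([404.84039879, 164.3067131 ]), (13.251069068908691, 23.74334144592285), array([ 683.77269851, -182.76265754]))
```

```bash
cat >> h.py <<'E'
def ringfit(c,guess,foot,z=80):
    from scipy.optimize import least_squares
    g=cv2.GaussianBlur(cv2.cvtColor(c['color'],cv2.COLOR_BGR2GRAY),(3,3),0); P=[]
    guess=np.array(guess,float); fa=np.arctan2(*(np.array(foot)-guess)[::-1])  # foot direction (as imaged)
    for a in np.radians(np.arange(0,360,6)):
        if abs((a-fa+np.pi)%(2*np.pi)-np.pi)<1.1: continue
        d=np.array([np.cos(a),np.sin(a)]); rr=np.arange(32,14,-.25)
        uv=np.array([proj(c,[*(guess+r*d),z]) for r in rr]).astype(np.float32)
        s=cv2.remap(g,uv[:,0].reshape(1,-1),uv[:,1].reshape(1,-1),cv2.INTER_LINEAR)[0]
        if (s<205).any(): P.append(guess+rr[np.argmax(s<205)]*d)
    P=np.array(P); r=least_squares(lambda x:np.hypot(*(P-x[:2]).T)-x[2],[*guess,21],loss='soft_l1')
    return r.x.round(1),len(P),np.median(np.abs(r.fun)).round(2)
def armedges(c,h,th,z=50):
    "cast rays: lateral offset of both bare-arm edges at several radii, relative to the line from h at bearing th"
    g=cv2.cvtColor(c['color'],cv2.COLOR_BGR2GRAY); a=np.radians(th); ex=np.array([np.cos(a),np.sin(a)]); ey=np.array([-ex[1],ex[0]]); out=[]
    for r in [45,55,65,90,100,110,120,128]:
        o=np.arange(-22,22,.25); uv=np.array([proj(c,[*(h+r*ex+q*ey),z]) for q in o]).astype(np.float32)
        s=cv2.remap(g,uv[:,0].reshape(1,-1),uv[:,1].reshape(1,-1),cv2.INTER_LINEAR)[0]
        i=np.where(s>140)[0]; out.append([r,o[i[0]],o[i[-1]]])
    out=np.array(out); m=out[:,1:].mean(1); k=np.polyfit(out[:,0],m,1)
    return out,th+np.degrees(np.arctan(k[0])),k[1],th+np.degrees(np.mean(m/out[:,0]))
E
python3 - <<'E'
from h import *
import pickle
c=pickle.load(open('w3.pkl','rb'))
h=circ(c,12,guess=(566,-11))[0][:2]
u=ray(c,401,168,80)[:2]; r=ringfit(c,u,ray(c,385,159,80)[:2]); print(u,r,'target',bear(h,r[0][:2]),np.hypot(*(r[0][:2]-h)))
o,a1,off,a2=armedges(c,h,-50); print(o.T,a1,off,a2)
print('knob(col,row)->',ray(c,225.5,145,76)[:2])
E
```

```text
[ 677.80286329 -181.75095857] (array([ 676.4, -181.3,   20.5]), 39, np.float64(0.21)) target -57.00106119930741 202.34161707370038
[[ 45.    55.    65.    90.   100.   110.   120.   128.  ]
 [ -9.    -8.75  -8.75  -8.75  -8.5   -8.5   -8.5   -8.5 ]
 [  9.5    9.5    9.75   9.75   9.75   9.75   9.75   9.75]] -49.76114894263364 0.14408412937824716 -49.658770941196984
knob(col,row)-> [568.45870468 -13.06489231]
```

The arm is at -49.7° and the target is -57.0°, so 7.3° remain. The finger model is good to 0.3°.

```bash
python3 - <<'E'
from h import *
s=sense()
for a in((-50,110,37,140,50),(-50,110,37,45,50),(-50,110,21,45,50),(-53,110,21,45,53),(-56,110,21,45,56),(-57.3,110,21,45,57.3)): print(a,row(*armpt(*a[:3]),*a[3:],s))
E
```

```text
(-50, 110, 37, 140, 50) [  0.8 -75.2 118.8   0. ]
(-50, 110, 37, 45, 50) [  0.9 -75.2 213.8   0. ]
(-50, 110, 21, 45, 50) [  0.8 -59.2 213.8   0. ]
(-53, 110, 21, 45, 53) [  1.7 -53.4 213.8   0.5]
(-56, 110, 21, 45, 56) [  2.3 -47.6 213.8   1. ]
(-57.3, 110, 21, 45, 57.3) [  2.5 -45.  213.8   1.3]
```

>>> move_arm(
  rows=[
    [[1, -40, 20, 0, -1], [1, -75, 60, 0, -1], [1, -75, 110, 0, -1], [1, -75, 160, 0, -1], [1, -75, 205, 0, -1], [1, -75, 214, 0, -1], [1, -67, 214, 0, -1], [1, -61, 214, 0, -1], [1, -59, 214, 0.2, -1], [1.5, -56.5, 214, 0.4, -1], [2, -54, 214, 0.6, -1]],
  ],
)

```text
time_s: 6.98
eef_pos: [650.3, -85.6, 45.3]
ee_rot: [-0.0, 0.893, -0.449, 0.0]
force: [1.6, 0.4, 0.9]
grip_width: -0.004
```

```bash
python3 - <<'E'
from h import *
s=sense(); print(s['time_s'],s['eef_pos'],s['force'])
for a in((-53,110,21,45,53),(-56,110,21,45,56),(-57.3,110,21,45,57.3)): print(a,row(*armpt(*a[:3]),*a[3:],s))
E
```

```text
6.975 [650.29087977 -85.59404605  45.32071901] [1.64120499 0.424584   0.91334973]
(-53, 110, 21, 45, 53) [-0.4  0.7  0.3 -0.1]
(-56, 110, 21, 45, 56) [0.6 6.5 0.3 0.4]
(-57.3, 110, 21, 45, 57.3) [0.9 9.  0.3 0.7]
```

>>> move_arm(
  rows=[
    [[0, 1.5, 0.3, 0.1, -1], [0.2, 3, 0.3, 0.2, -1], [0.4, 4.5, 0.3, 0.3, -1], [0.5, 6, 0.3, 0.4, -1], [0.7, 7, 0.3, 0.5, -1], [0.8, 8, 0.3, 0.6, -1], [0.9, 8.6, 0.3, 0.7, -1], [0.9, 9, 0.3, 0.7, -1], [0.9, 9, 0.3, 0.7, -1], [0.9, 9, 0.3, 0.7, -1]],
  ],
)

```text
time_s: 8.22
eef_pos: [643.5, -91.7, 45.0]
ee_rot: [-0.0, 0.876, -0.482, 0.0]
force: [0.4, 0.2, -0.2]
grip_width: -0.0
```

>>> move_arm(
  rows=[
    [[0, -8, 0, 0, -1], [0, -16, -20, 0, -1], [0, -16, -70, 0, -1], [0, -16, -120, 0, -1], [0, 10, -170, 0, -1], [0, 40, -210, 0, -1], [0, 60, -215, 0, -1], [0, 60, -215, 0, -1], [0, 60, -215, 0, -1]],
  ],
)

```text
time_s: 9.35
eef_pos: [593.1, -123.4, 259.1]
ee_rot: [-0.0, 0.876, -0.481, -0.001]
force: [-0.4, -0.2, 0.5]
grip_width: 0.001
```

```bash
python3 - <<'E'
from h import *
import pickle
c=cap('wrist','w4.png'); pickle.dump(c,open('w4.pkl','wb')); print(sense()['time_s'])
h=circ(c,12,guess=(566,-11)); print(h); h=h[0][:2]
print('proj ring',proj(c,[676.4,-181.3,80]))
r=ringfit(c,(676.4,-181.3),ray(c,*proj(c,[676,-182.4,3]),80)[:2]); print(r,'target',bear(h,r[0][:2]))
o,a1,off,a2=armedges(c,h,-57); print(o.T,a1,off,a2)
E
```

```text
9.4
(array([566.2, -11.7, 138.5]), 77, np.float64(0.29712901497453004))
proj ring [403.30806618 144.76644518]
(array([ 676.4, -181.5,   20.7]), 39, np.float64(0.26)) target -57.01647656426901
[[ 45.    55.    65.    90.   100.   110.   120.   128.  ]
 [ -9.    -9.25  -9.    -9.25  -9.    -9.    -9.25  -9.25]
 [  9.     9.     9.     9.     9.     9.     8.75   8.75]] -57.11335807366747 0.0825815131370687 -57.055133397367236
```

View pics/w4.png

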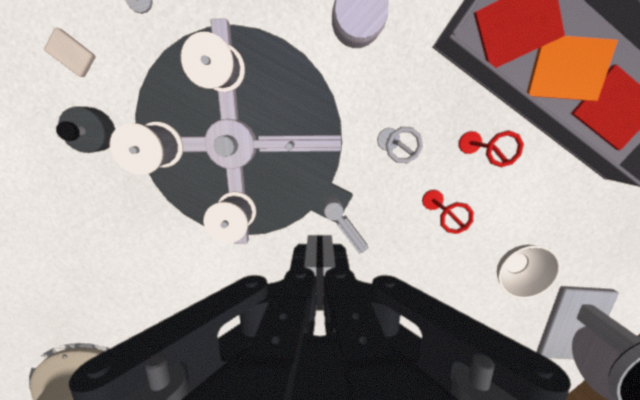

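The arm measures -57.05° against a target of -57.02°, and the line runs through the ring (404,145). Now the lever: boss (334,211), tip (364,249). The red ring post at (457,217) must be avoided.

```bash
python3 - <<'E'
from h import *
import pickle
c=pickle.load(open('w4.pkl','rb'))
p=ray(c,334,211,48)[:2]; t=ray(c,363.5,247.5,47)[:2]; print(p,t,np.hypot(*(t-p)),bear(p,t),'red',ray(c,457,217,78)[:2],ray(c,433,200,3)[:2])
g=cv2.cvtColor(c['color'],cv2.COLOR_BGR2GRAY)
y=bear(np.array(hub),p)+97.4; print('yaw',y)
s=sense()
# lever frame: along bearing b, right-side offset; tool +y = ccw push dir: bearing b+90 ; tool y bearing = -90-cw
b=bear(p,t)
def lp(b,r,off): a=np.radians(b); return p+[r*np.cos(a)+off*np.sin(a),r*np.sin(a)-off*np.cos(a)]
for (bb,r,off,z) in((b,58,45,140),(b,58,45,45),(b,58,21,45)):
    print(lp(bb,r,off),row(*lp(bb,r,off),z,-(bb+90)-90,s))
    print(row(*lp(bb,r,off),z,-(bb+90)+90,s), row(*lp(bb,r,off),z,-bb-90,s))
print(s['joints'])
E
```

```text
[ 560.67984543 -166.67999969] [ 537.57166651 -230.62196794] 67.98943474320097 -109.86950032300012 red [ 642.4283153  -289.77680012] [ 641.06877546 -291.12071213]
yaw 5.265821132824016
[ 498.64575198 -205.93265883] [ 19.2 124.1 119.  -21.3]
[ 19.2 124.1 119.    8.7] [ 19.2 124.1 119.   -6.3]
[ 498.64575198 -205.93265883] [ 19.3 124.1 214.  -21.3]
[ 19.3 124.1 214.    8.7] [ 19.3 124.1 214.   -6.3]
[ 521.2170124  -214.08975406] [ 38.3 109.4 214.  -21.3]
[ 38.3 109.4 214.    8.7] [ 38.3 109.4 214.   -6.3]
[-3.98261195e-01  4.84139587e-01  1.19929009e+00  5.36273788e-04
  1.45945332e+00  6.06058314e-01]
```

Pivot (560.5,-166.7) agrees with the stand geometry, and the lever bearing is about -110°. I will push with the tool's -y side, starting with a +8.7 unit roll. Stop is expected at a bearing between -64 and -71°.

```bash
cat >> h.py <<'E'
piv=np.array([560.5,-166.7])
def lp(b,r,off): a=np.radians(b); return piv+[r*np.cos(a)+off*np.sin(a),r*np.sin(a)-off*np.cos(a)]
def lrow(b,r,off,z,s): return row(*lp(b,r,off),z,-b,s)
E
python3 - <<'E'
from h import *
s=sense(); b=-110
for r in((b,54,45,150),(b,54,45,42)): print(lrow(*r,s))
E
```

```text
[ 16.5 121.1 109.    8.7]
[ 16.6 121.1 217.    8.7]
```

>>> move_arm(
  rows=[
    [[4, 30, 0, 1.7, -1], [8, 60, 0, 3.4, -1], [12, 90, 10, 5.1, -1], [16.5, 121, 40, 6.8, -1], [16.5, 121, 80, 8.5, -1], [16.5, 121, 110, 8.7, -1], [16.5, 121, 110, 8.7, -1], [16.5, 121, 150, 8.7, -1], [16.5, 121, 190, 8.7, -1], [16.5, 121, 217, 8.7, -1], [16.5, 121, 217, 8.7, -1]],
  ],
)

```text
time_s: 10.78
eef_pos: [499.9, -201.6, 41.7]
ee_rot: [-0.0, -0.576, 0.818, 0.002]
force: [0.0, -0.3, 0.8]
grip_width: 0.001
```

```bash
python3 - <<'E'
from h import *
s=sense(); print(s['time_s'],s['eef_pos'],s['force'])
for b in(-110,-105,-100,-95,-90,-85,-80,-76): print(b,lrow(b,54,20,42,s))
c=cap('scene'); cv2.imwrite('pics/s5.png',cv2.convertScaleAbs(cv2.resize(c['color'][150:330,180:370],None,fx=3,fy=3,interpolation=cv2.INTER_CUBIC),alpha=1.4))
E
```

```text
10.775 [ 499.86539782 -201.58029978   41.69756778] [ 0.00099818 -0.34085095  0.76591033]
-110 [  0.6 -25.   -0.4   0.1]
-105 [  2.2 -29.8  -0.4  -0.8]
-100 [  3.3 -34.7  -0.4  -1.6]
-95 [  4.  -39.7  -0.4  -2.4]
-90 [  4.3 -44.7  -0.4  -3.3]
-85 [  4.1 -49.7  -0.5  -4.1]
-80 [  3.5 -54.7  -0.5  -4.9]
-76 [  2.8 -58.6  -0.5  -5.6]
```

View pics/s5.png

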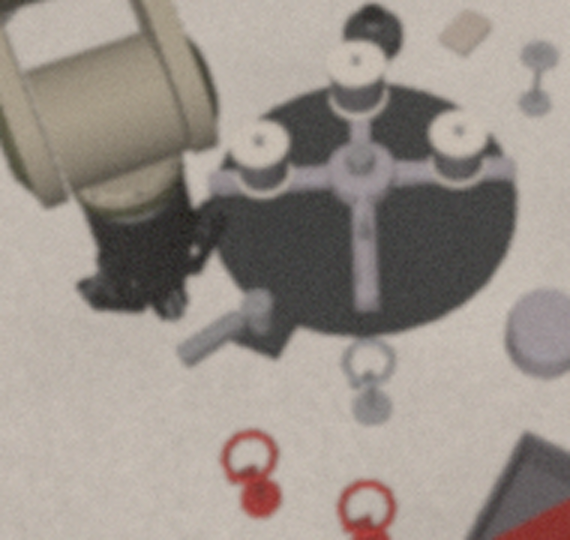

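The bare arm points at the grey ring (368,362). The fingertip at (175,305) is beside the lever on its right flank. Pushing the lever.

>>> move_arm(
  rows=[
    [[0, -12, 0, 0, -1], [0.5, -22, 0, 0, -1], [0.5, -25, 0, 0.1, -1], [2, -30, 0, -0.8, -1], [3.5, -34.5, 0, -1.6, -1], [4, -39.5, 0, -2.4, -1], [4.5, -44.5, 0, -3.3, -1], [4, -49.5, 0, -4.1, -1], [3.5, -54.5, 0, -4.9, -1], [3, -57.5, 0, -5.4, -1], [3, -58.5, 0, -5.6, -1]],
  ],
)

```text
time_s: 12.2
eef_pos: [554.5, -224.5, 43.2]
ee_rot: [-0.0, 0.788, -0.616, -0.0]
force: [-0.3, 1.0, 0.5]
grip_width: -0.001
```

```bash
python3 - <<'E'
from h import *
s=sense(); print(s['time_s'],s['eef_pos'],s['force'],s['wrist_torque'])
for b in(-76,-74,-72,-70,-68,-66,-64,-62): print(b,lrow(b,54,20,42,s))
E
```

```text
12.2 [ 554.52028747 -224.49292671   43.20390074] [-0.32662703  1.01377298  0.52534484] [ 1.12524583e-01  1.95859913e-01 -1.11740803e-04]
-76 [-0.6  0.2  1.2 -0. ]
-74 [ 0.  -1.7  1.2 -0.3]
-72 [ 0.6 -3.6  1.2 -0.7]
-70 [ 1.2 -5.5  1.2 -1. ]
-68 [ 1.6 -7.5  1.2 -1.3]
-66 [ 2.  -9.5  1.2 -1.7]
-64 [  2.3 -11.5   1.2  -2. ]
-62 [  2.6 -13.4   1.2  -2.3]
```

>>> move_arm(
  rows=[
    [[0, -1.7, 1, -0.3, -1], [0.6, -3.6, 1, -0.7, -1], [1.2, -5.5, 1, -1, -1], [1.4, -6.5, 1, -1.1, -1], [1.4, -6.5, 1, -1.1, -1]],
  ],
)

```text
time_s: 12.82
eef_pos: [560.3, -224.6, 42.2]
ee_rot: [0.001, 0.822, -0.57, -0.001]
force: [-6.9, -2.6, 3.6]
grip_width: -0.004
```

>>> move_arm(
  rows=[
    [[0.3, -1.5, 0, -0.2, -1], [0.5, -2.5, 0, -0.4, -1], [0.5, -2.5, 0, -0.4, -1]],
  ],
)

```text
time_s: 13.2
eef_pos: [560.6, -225.0, 42.2]
ee_rot: [0.002, 0.834, -0.552, -0.004]
force: [-14.8, -4.7, 6.1]
grip_width: -0.003
```

Force rises from 7 to 15 N with almost no motion, so the lever is at its stop. I back off, lift and look.

>>> move_arm(
  rows=[
    [[0, 5, 0, 0, -1], [0, 15, 0, 0, -1], [0, 25, -20, 0, -1], [0, 35, -70, 0, -1], [0, 50, -120, 0, -1], [0, 70, -170, 0, -1], [0, 85, -215, 0, -1], [0, 85, -215, 0, -1], [0, 85, -215, 0, -1]],
  ],
)

```text
time_s: 14.32
eef_pos: [484.0, -258.1, 256.9]
ee_rot: [0.002, 0.834, -0.552, -0.004]
force: [1.1, -0.6, -0.5]
grip_width: -0.001
```

```bash
python3 - <<'E'
from h import *
import pickle
c=cap('wrist','w6.png'); pickle.dump(c,open('w6.pkl','wb')); s=sense(); print(s['time_s'],s['eef_pos'],s['force'])
k=circ(c,12,guess=(566,-11)); h=k[0][:2]
r=ringfit(c,(676.4,-181.3),ray(c,*proj(c,[676,-182.4,3]),80)[:2]); print(k,r,'target',bear(h,r[0][:2]))
o,a1,off,a2=armedges(c,h,-57); print(o.T,a1,off,a2)
E
```

```text
14.375 [ 484.00874705 -257.94374867  256.50783013] [-0.06280495  1.45833836 -0.40378523]
(array([565.4, -13.9, 138.3]), 47, np.float64(0.6123674799410708)) (array([ 676.4, -181.3,   32. ]), 39, np.float64(0.0)) target -56.45234091195185Traceback (most recent call last):
  File "<stdin>", line 6, in <module>
  File "h.py", line 69, in armedges
    i=np.where(s>140)[0]; out.append([r,o[i[0]],o[i[-1]]])
                                          ~^^^
IndexError: index 0 is out of bounds for axis 0 with size 0
```

View pics/w6.png

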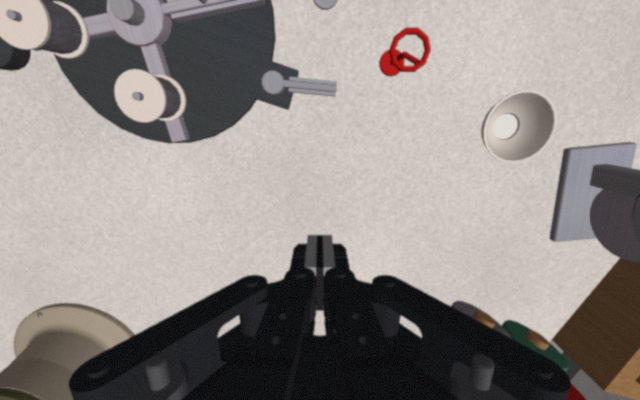

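Lever boss (274,83), tip (336,88): it has swung clearly. The ring is out of frame, so I return to the earlier view for the final check.

```bash
python3 - <<'E'
from h import *
import pickle
c=pickle.load(open('w6.pkl','rb')); p=ray(c,274,83,48)[:2]; t=ray(c,336,88,47)[:2]; print(p,t,bear(p,t)); print(row(593,-123,259,57.5))
E
```

```text
[ 559.54797579 -168.74827442] [ 582.46690722 -236.39028967] -71.28223941962871
[ -81.6 -153.    -3.3   -1.6]
```

>>> move_arm(
  rows=[
    [[-20, -40, -3, -0.4, -1], [-40, -80, -3, -0.8, -1], [-60, -120, -3, -1.2, -1], [-82, -153, -3, -1.6, -1], [-82, -153, -3, -1.6, -1], [-82, -153, -3, -1.6, -1]],
  ],
)

```text
time_s: 15.12
eef_pos: [592.5, -122.8, 257.5]
ee_rot: [0.002, 0.877, -0.48, -0.006]
force: [-0.1, -0.1, 0.0]
grip_width: 0.004
```

```bash
python3 - <<'E'
from h import *
import pickle
c=cap('wrist'); pickle.dump(c,open('w7.pkl','wb')); s=sense(); print(s['time_s'],s['eef_pos'],s['force'])
k=circ(c,12,guess=(566,-11)); h=k[0][:2]
r=ringfit(c,(676.4,-181.3),ray(c,*proj(c,[676,-182.4,3]),80)[:2]); print(k,r,'target',bear(h,r[0][:2]))
o,a1,off,a2=armedges(c,h,-57); print(o.T,a1,off,a2)
o=pickle.load(open('w4.pkl','rb'))
m=np.hstack([cv2.resize(x['color'][180:270,300:395],None,fx=4,fy=4,interpolation=cv2.INTER_CUBIC) for x in(o,c)]); cv2.imwrite('pics/lev.png',m)
E
```

```text
15.175 [ 592.39642276 -123.2254528   257.85327322] [-0.43413217 -0.90700864  0.4412037 ]
(array([566.3, -11.6, 138.6]), 74, np.float64(0.27909862407560126)) (array([ 676.5, -181.4,   20.7]), 39, np.float64(0.22)) target -57.016476564268984
[[ 45.    55.    65.    90.   100.   110.   120.   128.  ]
 [ -9.    -9.25  -9.25  -9.    -9.25  -9.25  -9.25  -9.25]
 [  8.75   8.75   9.     9.     8.75   8.75   8.75   8.75]] -57.070948874181305 -0.07713721766009352 -57.12931295650762
```

View pics/lev.png

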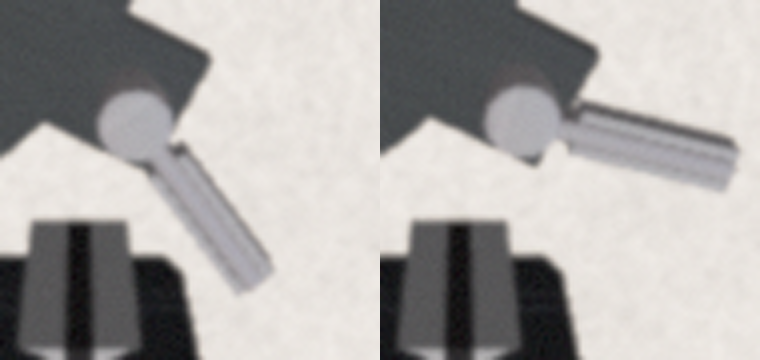

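The lever went from about 54° to 14° in the image. That is about 0.70 rad, which with the 15 N push-back fits the stop. The wheel is unchanged, so I hand in.

```bash
python3 -c "
from h import *
print(ctrl.finish_job())"
```

```text
the job is handed in; nothing more can be done
None
```

The job is handed in at about 15 s of the 61 s allowed. I turned the wheel by pushing the bare arm's left flank clockwise with the shut fingertips. Then I pushed the brake lever's right flank over to its stop and lifted the gripper clear.

**Arm direction:** in the last wrist view the arm points at -57.1° and the grey open ring lies at -57.0°. The wheel did not shift measurably while I pushed the lever.

**Brake:** the lever stopped moving while the measured push rose to about 15 N. It swung about 0.70 rad by one image measurement and 0.67 rad by another. With a start between 0 and 0.12, the first fits a stop at 0.8; the second falls just short of the 0.68 needed. I take the stop mainly from the push-back.

**Other checks:**
- The scene and side cameras disagreed by about 10 mm, so I relied on the wrist camera for the alignment.
- I planned the moves to clear the spools and loose objects, and no unexpected force showed. I made no separate measurement that every bystander stayed in place.

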